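# Set the spice grinder's speed, then lock its cup on and hold it

## Task

First slide the spice grinder's orange speed grip until it stands level with the green pointer beside its track. Then take the steel grinding cup by the bar on its lid, set it into the grinder's collar with its two orange lugs through the two gaps, push it down against the spring, twist it clockwise (seen from above) a quarter turn until it stops, and finish still holding it there, pressed in and turned against its return spring, as one does to run the grinder. Leave the other things on the worktop where they stand.

Things in the scene. Friction and masses are not known exactly. Their poses are not given: they have to be found in the camera images.
- grinder: Spice grinder fixed to the worktop: blue rounded housing 182 x 128 mm, flat deck 42 mm high, with a dark round collar on it, outer diameter 100 mm, top 81 mm high. Origin: on the collar's vertical axis at worktop height; z up. The housing runs from x = -121 mm (slider end, towards the robot) to +61 mm, y = +-64 mm.
- collar_top (a point): Centre of the collar's mouth, 81 mm above the worktop; axes as the grinder's. Mouth 65 mm wide, bevelled at the top. Its grey rim (66 to 81 mm high) has two gaps 19.6 mm wide on the grinder's +x and -x sides for the cup's lugs; below the rim the bore is 80 mm wide, so the lugs can turn under the rim once the cup's underside is pushed below 56 mm.
- plunger (a joint): Travel of the sprung steel disc inside the collar, m: 0 up, 0.012 right down. The cup lands on it with its underside 62 mm above the worktop; right down that is 50 mm. Spring 3.6 N at first, 7.2 N right down.
- drive (a joint): Clockwise turn of that disc, rad: 0 at rest, 1.36 at its stop. Two dogs inside the cup's foot take it along after the cup has turned about 0.2 rad, so the stop comes a quarter turn (1.57 rad) from the gaps. Return spring 0.07 N m at rest, 0.21 N m at the stop: it turns the cup back when let go.
- speed (a joint): Position of the speed grip along its track, m: 0 at the -y end of the grinder's frame, 0.09 at the +y end, growing towards the grinder's +y. It stays where it is left; about 1.5 N moves it.
- speed_top (a point): Centre of the top face of the orange speed grip, 78 mm above the worktop. The grip is a block 26 mm along the grinder's x, 18 mm along its y (the sliding direction) and 34 mm high, standing on the deck 88 mm from the collar's axis towards -x; its axes are the grinder's.
- pointer: Small green pointer, 13 x 12 x 8 mm, fixed on the deck on the robot's side of the slider's track, 111 mm from the collar's axis; its origin is on the deck (42 mm high) and its axes are the grinder's. Its y along the track is the setting: the grip's middle is to stand at the same grinder y.
- cup: Loose grinding cup, 0.2 kg, 110 mm high, standing upright. Origin: centre of its underside, z up. Black foot 60 mm wide up to 34 mm, steel body 68 mm wide, black lid 70 mm wide at 66 to 75 mm. Two orange lugs at the cup's +x and -x, 12 mm wide, 3 to 10 mm above the underside, reaching 37.5 mm from the axis. It goes in with its x along the grinder's x, either way round.
- cup_bar (a point): Centre of the top of the black grip bar on the cup's lid, 110 mm above its underside, on its axis; axes as the cup's. The bar is 58 mm long (along the cup's x), 32 mm wide (along its y), 35 mm high, with flat sides and an orange stripe along it.
- spice_jar_1: Spice jar with red lid and beige label, 45 mm wide, 106 mm high. Bystander; origin at the centre of its underside.
- spice_jar_3: Spice jar with red lid and black label, 45 mm wide, 106 mm high. Bystander; origin at the centre of its underside.
- salt_shaker: Glass salt shaker with steel cap, 44 mm wide, 90 mm high. Bystander; origin at the centre of its underside.
- onion: Red onion, 78 mm wide, 84 mm high. Bystander; origin at the centre of its underside.
- garlic: Garlic bulb, 60 mm wide, 58 mm high. Bystander; origin at the centre of its underside.
- mug: Striped mug with handle, 86 x 120 mm, 90 mm high. Bystander; origin at the centre of its underside.
- pepper_mill: Wooden pepper mill, 58 mm wide, 170 mm high. Bystander; origin at the centre of its underside.
- teaspoon: Teaspoon lying flat, 130 mm long. Bystander; origin at the centre of its underside.
Things that resemble listed ones, but are neither listed nor needed, are in the scene too. What is shaped like the cup but blue, turquoise or yellow is not meant.

How it is judged:
On the way, in this order (a step that is already met when the one before it is completed fails the run):
1. the speed grip stands level with the green pointer, the cup not yet in the grinder (y of speed_top in the frame of pointer between -0.005 and 0.005 m and horizontal distance between cup and grinder above 0.06 m), for 0.2 s.
2. the cup is in the collar and pushed down against the spring, lugs below the rim (horizontal distance between cup and grinder below 0.005 m and z of cup in the frame of grinder between 0.045 and 0.058 m), for 0.05 s.
3. the cup is turned clockwise to about its stop (all of step 2 and value of joint drive above 1.15 rad and angle between the x axis of cup and the y axis of grinder, either way round below 0.3 rad), for 0.2 s.
At the end, for the whole second after the job is handed in: Speed grip within 5 mm of the pointer along the track; cup upright (6 deg) in the collar, within 5 mm of its axis, underside 45-58 mm up (lugs under rim), drive turned past 1.15 rad (stop 1.36), bar within 0.3 rad of square to the gaps, at rest, still gripped (over 2 N) (all of step 3 and y of speed_top in the frame of pointer between -0.005 and 0.005 m and angle between cup's own z axis and vertical below 0.1 rad and contact force between the fingers and cup above 2 N and linear speed of cup below 0.02 m/s); the arm keeps its last pose, push and grip.
It fails at once if a bystander is moved more than 30 mm (distance of any of spice_jar_1, spice_jar_3, salt_shaker, onion, garlic, mug, pepper_mill, teaspoon from where it was at the start of the episode above 0.03 m).
It fails at once if the cup is tipped more than 45 degrees (angle between cup's own z axis and vertical above 0.8 rad).
It also fails if it takes over 58 s, if anything falls off the work surface, if the arm or the gripper's body presses on something with over 40 N, if the wrist force passes 120 N, or if a joint passes its speed limit or range.

## Robot

A 6-joint arm with a two-finger parallel gripper is mounted at the origin on a cart in front of the work surface, level with it; the furniture and walls round the work are solid. World frame = base frame: x ahead of the robot, y to its left, z up, the work surface at z = 0. Lengths are in m, angles in rad, forces in N, time in s.
With the tool pointing down it reaches from about 0.375 to 0.9 m from the base axis. Payload 3.1 kg.
Tool frame: the origin (TCP) lies at the very end of the fingers, on their centre line; the grasp point (between the pads) lies r.grasp_offset behind it (r.grasp_offset is the distance from the TCP to the grasp point, in m); z points along the fingers, y is the line along which they close (so a half turn about z gives the same grasp; the last joint's range is limited). The gripper opens to 87 mm and grips with 3 to 60 N. Pads are 19 mm wide; open, the fingers measure 117 mm over their backs; the gripper's body (75 mm by 190 mm) begins 51 mm behind the grasp point.
Start: joints at [-1.456, 0.527, 1.433, -0, 1.181, -0.178], TCP at [0.181, -0.598, 0.223] pointing down, gripper open.
Joint ranges: [-3.08, 3.08], [-0.75, 2.2], [0.22, 2.44], [-1.43, 4.57], [0, 2.65], [-2.85, 2.85]. Speed limits (rad/s): [2.79, 2.79, 3.14, 3.14, 3.14, 3.14].

## Interface

Orientations are given as a rotation vector (axis times angle).
In Python, from plant import readout, cams, order, r gives the robot as it stands. The module is installed in compiled form; this text tells all that it offers.
- The arm moves only by the tool carry_out, never from a script. Its argument "steps" is one flat list of numbers, 7 for each row, row after row: the shift along the tool's x, y, z as a fraction of full scale, then the turn, a rotation vector about the tool's x, y, z as a fraction of full scale, then the opening, from 0 (shut) to 1 (fully open). In form: [x, y, z, ax, ay, az, hand, x, y, z, ax, ay, az, hand, ...]. A call has 1 to 20 rows; each row is the pose to reach, as a shift and turn from the pose commanded when the call began, along the tool's axes at that moment, turning the shorter way round; what a row does not reach only later rows make up. Full scale, the value 1, is 0.1 m for a shift and 360 degrees for a turn. A row lasts 1/8 s, in which the tool goes at most 62.5 mm and 10.7 degrees, less where a joint would pass 70% of its speed; a pose out of reach is approached as far as the arm can. A call with a number of a shift or a turn outside -1 to 1 is refused whole. A call with a gripper value outside its range is refused whole. The fingers move at their own pace and stop on an object; "grip_force" is the grip in N (left out, the last holds). Time passes only in rows, so rows that repeat a pose let the fingers close. It gives the time, the measured TCP pose, the force, the opening and the grip force at its end, in the units of the state.
- readout.get_obs(): the state, without advancing time (a new reading comes with each control period).
- cams.capture(name): name is "scene" or "side" or "wrist"; returns a dict with "pixels" (384x512x3 uint8, red, green, blue), "range_z" (384x512 float32, m along the optical axis (not along the pixel's ray), 0 where there is no reading), "mtx" (3x3 intrinsics, pixels), "rvec" (rotation vector, rad) and "tvec" (3), from world to camera coordinates, as OpenCV has them. Camera axes: x right, y down, z forward; pixel columns grow to the right and rows downward; lengths in m; the calibration is good to about 2 mm. A picture is of the moment at which its call begins.
- order.job_done(): hands the job in; it is judged then, once.
The state is a dict: "time": time; "q": joint angles; "joint_velocities": joint speeds; "effort": joint torques, N m; "tool_pos": TCP position; "tcp_rot": TCP orientation; "contact_force": force on the tool from outside, world axes, zero at the start; "torque": the same for the moment, N m; "width": opening from 0.0 (shut) to 1.0 (fully open); "grip_force": force on a finger pad.
Only numpy, scipy, OpenCV 4.12 (cv2) and the standard library are available. Lean on these libraries where they do the work, as an engineer would, in place of code of your own. Each camera call takes 0.05 s, during which the arm holds its last target. There are 200 camera calls.

## Working session

There is one attempt and no reset: what is moved stays moved. The work goes in short steps, Python scripts to look and compute and a tool call to move; the robot and the scene stay as the last step left them, time stands still between calls to the robot, and variables do not carry over. Pictures are saved under pics/ and viewed, at most 10 in all, crops included, and the job is handed in when it is done.

Besides the shell and the picture viewer there is one more tool, called in YAML: its name, and indented under it one key for each argument. carry_out: Moves the arm, as the interface text tells. Its arguments: {"type":"object","properties":{"steps":{"type":"array","items":{"type":"number","minimum":-1,"maximum":1}},"grip_force":{"type":"number"}},"required":["steps"]}

```bash
mkdir -p pics
cat > h.py <<'E'
import numpy as np, cv2
from scipy.spatial.transform import Rotation as R
from plant import readout, cams, order, r
def cap(n):
    c=cams.capture(n); M=R.from_rotvec(np.ravel(c["rvec"])).as_matrix(); t=np.ravel(c["tvec"])
    z=c["range_z"]; v,u=np.mgrid[:z.shape[0],:z.shape[1]]; K=c["mtx"]
    P=np.stack([(u-K[0,2])/K[0,0]*z,(v-K[1,2])/K[1,1]*z,z],-1)
    W=(P-t)@M; W[z==0]=np.nan
    return c["pixels"],W,K,M,t
def save(n,im,box=None,s=1.5):
    if box: im=im[box[1]:box[3],box[0]:box[2]]
    cv2.imwrite("pics/"+n,cv2.resize(im[...,::-1],None,fx=s,fy=s,interpolation=cv2.INTER_CUBIC))
E
python3 - <<'E'
from h import *
for n in ("scene","side"):
    im,W,*_=cap(n); save(n+".png",im); np.savez(n+".npz",im=im,W=W)
o=readout.get_obs(); print(o, r.grasp_offset)
E
```

```text
{'time': 0.1, 'q': array([-1.45550374e+00,  5.28409852e-01,  1.43378242e+00, -1.13109741e-05,
        1.18142567e+00, -1.78516837e-01]), 'joint_velocities': array([-8.24282563e-05, -2.10719864e-03, -2.33135155e-03,  6.14615454e-04,
        9.71011915e-04, -1.30182418e-03]), 'effort': array([-2.36430907e-06, -4.40986025e+01, -1.77151215e+01,  6.35734946e-02,
        5.34556888e-02, -4.80136089e-05]), 'tool_pos': array([ 0.18093652, -0.59753218,  0.22164437]), 'tcp_rot': array([-3.10575044e+00, -4.59566898e-01, -8.40748063e-05]), 'contact_force': array([-0.12319217,  0.33841029, -0.43266296]), 'torque': array([-0.00603959, -0.00388604,  0.02493598]), 'grip_force': 0.0, 'width': 0.998741982696179} 0.0187
```

View pics/scene.png

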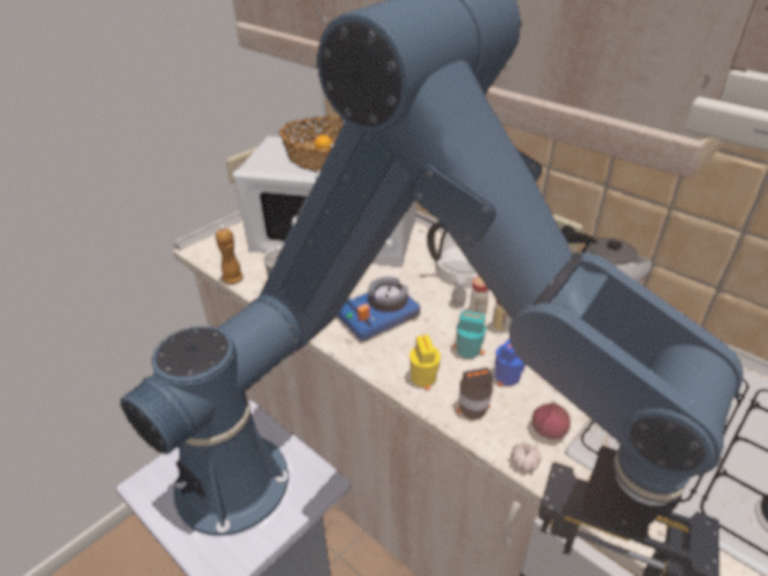

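View pics/side.png

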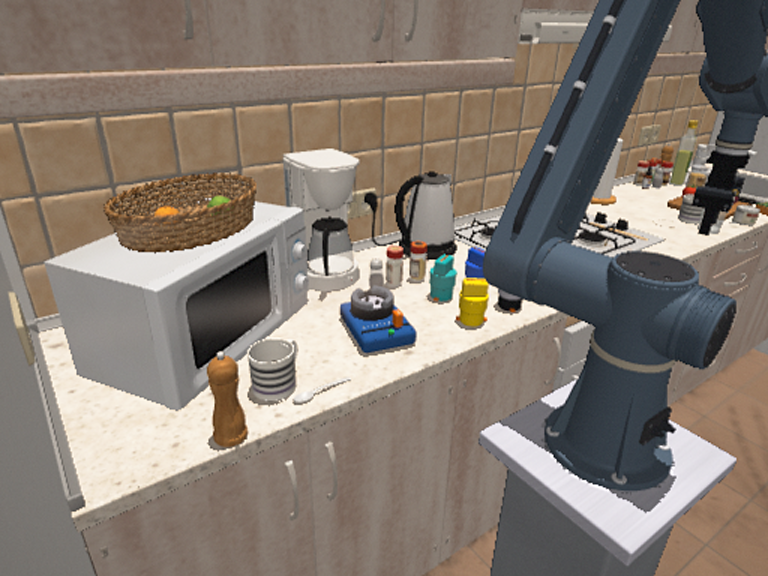

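The scene view shows the grinder at about (385,305), with its orange grip at (363,313) and the green pointer at (348,314). The steel cup with the black bar is at (476,392), next to the yellow, turquoise and blue lookalikes. The side view shows the grinder at (375,320), grip (398,318) and pointer (391,332). Next I'll measure these.

Run:
```python
from h import *
for n in ("scene","side"):
    d=np.load(n+".npz"); im,W=d["im"],d["W"]; H=cv2.cvtColor(im,cv2.COLOR_RGB2HSV); h,s,v=[H[...,i].astype(int) for i in range(3)]
    X,Y,Z=W[...,0],W[...,1],W[...,2]
    ws=(X>.2)&(X<1.0)&(abs(Y)<.8)&(Z>-.02)&(Z<.2)
    def show(name,m):
        m=m&ws; k,L,st,_=cv2.connectedComponentsWithStats(m.astype(np.uint8))
        for i in range(1,k):
            if st[i,4]>=8:
                P=W[L==i]; print(n,name,st[i],np.median(P,0).round(3),P.min(0).round(3),P.max(0).round(3))
    show("orange",(h>3)&(h<14)&(s>190)&(v>130))
    show("green",(h>50)&(h<80)&(s>120)); show("blue",(h>100)&(h<125)&(s>170)&(Z>.03)&(Z<.05))
    show("dark",(v<70)&(Z>.085)&(Z<.14)); show("obj",(Z>.02))
```

```text
scene dark [176 143  19  14 189] [0.541 0.501 0.114] [0.521 0.466 0.085] [0.563 0.535 0.14 ]
scene dark [286 158   2   6   9] [0.741 0.123 0.125] [0.737 0.122 0.11 ] [0.744 0.125 0.136]
scene obj [  67  101  137   84 4817] [0.459 0.778 0.117] [0.2   0.392 0.02 ] [0.684 0.792 0.2  ]
scene obj [ 249  135   77  102 2172] [0.704 0.053 0.073] [ 0.543 -0.16   0.02 ] [0.975 0.359 0.175]
scene obj [ 367  139  145  105 4016] [ 0.97  -0.495  0.134] [ 0.823 -0.661  0.02 ] [ 0.982 -0.084  0.2  ]
scene obj [143 151  18  35 396] [0.377 0.511 0.094] [0.354 0.498 0.021] [0.41  0.543 0.171]
scene obj [379 163  11   6  53] [ 0.963 -0.178  0.123] [ 0.84  -0.243  0.1  ] [ 0.974 -0.158  0.2  ]
scene obj [ 226  185   55   41 1323] [0.518 0.097 0.042] [0.426 0.035 0.02 ] [0.611 0.187 0.084]
scene obj [328 200  13  20 150] [ 0.677 -0.143  0.049] [ 0.67  -0.162  0.02 ] [ 0.703 -0.117  0.093]
scene obj [273 223  21  32 516] [ 0.426 -0.114  0.074] [ 0.405 -0.137  0.02 ] [ 0.474 -0.066  0.11 ]
scene obj [329 227  22  28 372] [ 0.541 -0.247  0.069] [ 0.531 -0.273  0.021] [ 0.578 -0.204  0.11 ]
scene obj [306 245
[... 1443 characters left out ...]
 0.399 0.14 ]
side dark [127 212  38  28 474] [0.549 0.488 0.108] [0.516 0.397 0.085] [0.604 0.535 0.14 ]
side obj [    0   106   343   278 21780] [0.621 0.418 0.1  ] [ 0.2   -0.799  0.02 ] [0.989 0.779 0.2  ]
side obj [180 134  11   3  23] [0.97  0.133 0.196] [0.965 0.119 0.188] [0.976 0.162 0.199]
side obj [311 145  20  18 110] [ 0.801 -0.513  0.033] [ 0.755 -0.592  0.02 ] [ 0.896 -0.436  0.052]
side obj [383 151  30  15 149] [ 0.573 -0.778  0.034] [ 0.492 -0.799  0.02 ] [ 0.64  -0.692  0.051]
side obj [306 164  20  50 720] [ 0.439 -0.099  0.077] [ 0.406 -0.251  0.02 ] [ 0.598 -0.065  0.115]
side obj [332 192  16  12 116] [ 0.426 -0.211  0.035] [ 0.408 -0.243  0.02 ] [ 0.463 -0.202  0.056]
```

Run:
```python
from h import *
a=np.load("scene.npz")["im"]; b=np.load("side.npz")["im"]
A=cv2.resize(a[170:320,210:390],None,fx=3,fy=3,interpolation=cv2.INTER_CUBIC);B=cv2.resize(b[150:240,210:360],None,fx=3,fy=3,interpolation=cv2.INTER_CUBIC)
print(A.shape,B.shape)
c=np.zeros((450,800,3),np.uint8); c[:450,:540]=A; cv2.imwrite("pics/cropA.png",c[:,:540,::-1]); cv2.imwrite("pics/cropB.png",B[...,::-1])
```

```text
(450, 540, 3) (270, 450, 3)
```

```bash
cat >> h.py <<'E'
def pose():
    o=readout.get_obs(); return np.array(o["tool_pos"]),R.from_rotvec(o["tcp_rot"])
def go(p,yaw=None,p0=None,R0=None):
    """print row numbers to go to p with tool straight down and tool y along world yaw (mod pi, nearest)"""
    a,b=pose(); a=a if p0 is None else np.array(p0); b=b if R0 is None else R0
    s=b.inv().apply(np.array(p)-a)/.1
    y=b.apply([0,1,0]); cur=np.arctan2(y[1],y[0])
    d=0 if yaw is None else (yaw-cur+np.pi/2)%np.pi-np.pi/2
    yw=cur+d; yt=np.array([np.cos(yw),np.sin(yw),0]); z=np.array([0,0,-1.]); T=R.from_matrix(np.c_[np.cross(yt,z),yt,z])
    print("shift",s.round(4),"turn",((b.inv()*T).as_rotvec()/2/np.pi).round(4),"dyaw",round(d,3))
E
python3 - <<'E'
from h import *
im,W,K,M,t=cap("wrist"); p,Rt=pose()
print(K[0,0], "cam in tool",Rt.inv().apply(-M.T@t-p),"axes in tool",(Rt.inv().as_matrix()@M.T).round(3))
go([.38,-.09,.42],np.pi/2)
E
```

```text
336.65549303349707 cam in tool [ 0.06839147 -0.00080766 -0.16201708] axes in tool [[-0.    -0.967 -0.253]
 [ 1.     0.    -0.   ]
 [ 0.    -0.253  0.967]]
shift [ 3.3759 -4.2857 -1.974 ] turn [-0.0003 -0.      0.0468] dyaw -0.294
```

View pics/cropA.png

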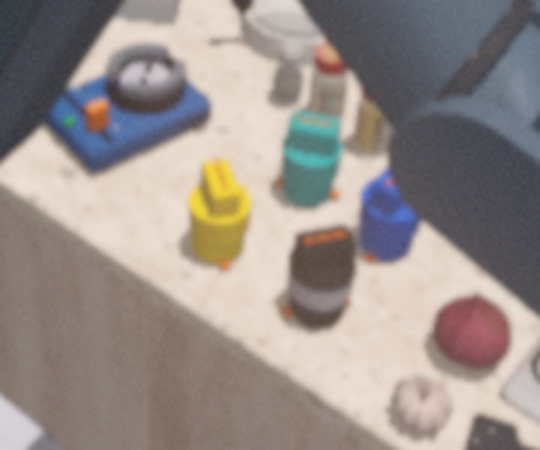

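The crop shows the steel cup's bar with its orange stripe at about (328,236) and a lug at (290,312). Yellow stands at (218,210) and blue at (388,215). I'll go up over the scene for a wrist view.

carry_out:
  steps: [0.87,-0.82,-0.36,0,0,0,1,0.87,-0.82,-0.36,0,0,0,1]

```text
time: 0.4
tool_pos: [0.2407, -0.4933, 0.258]
tcp_rot: [-3.106, -0.457, -0.0]
contact_force: [0.0, -0.9, 0.9]
width: 1.004
grip_force: 0.0
```

carry_out:
  steps: [0.87,-0.82,-0.36,0,0,0,1,0.87,-0.82,-0.36,0,0,0,1]

```text
time: 0.65
tool_pos: [0.3007, -0.389, 0.2949]
tcp_rot: [-3.107, -0.459, -0.0]
contact_force: [1.9, -0.4, -0.4]
width: 1.006
grip_force: 0.0
```

carry_out:
  steps: [0.87,-0.82,-0.36,0,0,0,1,0.87,-0.82,-0.36,0,0,0,1]

```text
time: 0.9
tool_pos: [0.3602, -0.2853, 0.331]
tcp_rot: [-3.108, -0.459, -0.0]
contact_force: [1.9, 0.1, -0.5]
width: 1.0
grip_force: 0.0
```

carry_out:
  steps: [0.87,-0.82,-0.36,0,0,0,1,0.87,-0.82,-0.36,0,0,0,1]

```text
time: 1.15
tool_pos: [0.4196, -0.1816, 0.3671]
tcp_rot: [3.108, 0.459, 0.0]
contact_force: [0.9, -0.3, 1.2]
width: 0.999
grip_force: 0.0
```

carry_out:
  steps: [0.87,-0.82,-0.36,0,0,0.047,1,0.87,-0.82,-0.36,0,0,0.047,1,0.87,-0.82,-0.36,0,0,0.047,1,0.87,-0.82,-0.36,0,0,0.047,1]

```text
time: 1.65
tool_pos: [0.4783, -0.0795, 0.4022]
tcp_rot: [3.141, 0.001, -0.002]
contact_force: [-0.6, 0.1, -0.1]
width: 1.001
grip_force: 0.0
```

Run:
```python
from h import *
im,W,*_=cap("wrist"); save("w1.png",im); np.savez("w1.npz",im=im,W=W)
```

```text
(no output)
```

View pics/w1.png

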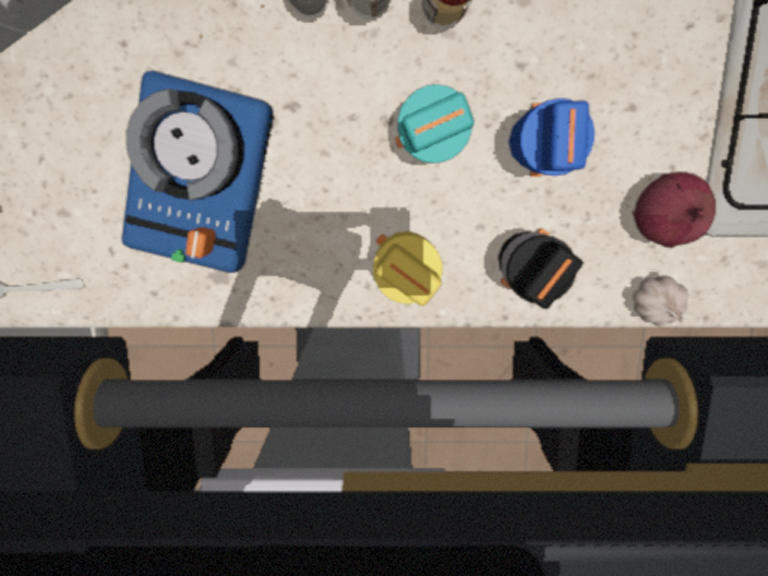

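The wrist view shows the collar at (185,145) with gaps at about (192,95) and (178,192). The grip is at (200,243), the pointer at (179,256), and the cup's bar stripe runs from (540,298) to (572,262). Measuring.

```bash
cat > meas.py <<'E'
from h import *
def rect(P):
    r_=cv2.minAreaRect((P[:,:2]*1000).astype(np.float32)); return np.round(r_[0],1),np.round(r_[1],1),round(r_[2],1)
def circ(P,rad0,r_free=False):
    from scipy.optimize import least_squares
    f=lambda a:np.hypot(P[:,0]-a[0],P[:,1]-a[1])-a[2]
    return least_squares(f,[*P[:,:2].mean(0),rad0],loss="soft_l1",f_scale=.002).x
def sel(im,W,c,rad,z0,z1):
    return (np.hypot(W[...,0]-c[0],W[...,1]-c[1])<rad)&(W[...,2]>z0)&(W[...,2]<z1)
E
python3 - <<'E'
from meas import *
d=np.load("w1.npz"); im,W=d["im"],d["W"]; H=cv2.cvtColor(im,cv2.COLOR_RGB2HSV); h,s,v=[H[...,i].astype(int) for i in range(3)]
g0=W[97,124]; print("g0",g0)
ring=sel(im,W,W[97,124],.075,.076,.086)
P=W[ring]; print("ring n",len(P),"z",np.median(P[:,2]))
# iterative annulus centre: points on ring between 32.5..50, boundary via hull circle
hull=cv2.convexHull((P[:,:2]*1000).astype(np.float32)); (cx,cy),rr=cv2.minEnclosingCircle(hull); print("enc",cx,cy,rr,"hullfit",circ(hull[:,0]/1000,.05))
c=circ(hull[:,0]/1000,.05)[:2]
a=np.degrees(np.arctan2(P[:,1]-c[1],P[:,0]-c[0]))%360
rad=np.hypot(P[:,0]-c[0],P[:,1]-c[1]); hh=np.histogram(a[(rad>.035)&(rad<.048)],72,(0,360))[0]; print("ang hist",hh)
deck=sel(im,W,g0,.2,.034,.047)&(h>100)&(h<125)&(s>120); print("deck",rect(W[deck]))
org=(h<14)&(s>150)&(v>120)
m=org&sel(im,W,W[160,133],.05,.072,.084); print("griptop",m.sum(),rect(W[m]),np.mean(W[m],0)); 
m=(h>45)&(h<85)&(s>100)&sel(im,W,W[170,120],.04,.03,.06); print("ptr",m.sum(),rect(W[m]),W[m].mean(0))
b=sel(im,W,W[180,370],.05,.102,.118); print("bar",b.sum(),rect(W[b]),W[b].mean(0))
m=b&(h<16)&(s>120)&(v>110); print("stripe",m.sum(),rect(W[m]),W[m].mean(0))
m=sel(im,W,W[180,360],.06,.06,.08); print("lid",circ(cv2.convexHull(W[m][:,:2].astype(np.float32)*1000)[:,0]/1000,.035))
for nm,px in (("yel",(180,272)),("blue",(90,375)),("turq",(82,290))):
    b=sel(im,W,W[px],.05,.1,.118); print(nm,rect(W[b]))
E
```

```text
g0 [0.55918975 0.11167009 0.06151065]
ring n 1911 z 0.08057994311197877
enc 559.18896484375 112.17060852050781 50.191246032714844 hullfit [0.55908414 0.1119124  0.04965699]
ang hist [12 34 28 31 28 27 30 27 29 29 28 28 30 24 27 28 26 23 30 25 25 30 27 23
 26 27 23 22 28 21  0  0  0  0  0  0  0 17 25 23 26 23 23 24 25 23 26 23
 24 26 23 24 25 27 23 27 25 25 27 25 27 27 26 27 27  1  0  0  0  0  0  0]
deck (array([530.3, 116.1]), array([122.7, 175.8]), 75.4)
griptop 119 (array([467.6, 105. ]), array([16.4, 23.2]), 84.6) [0.46799378 0.10383795 0.07729861]
ptr 48 (array([449.7, 135.7]), array([11.1, 10.6]), 34.7) [0.45034469 0.13580607 0.04932172]
bar 938 (array([ 441.1, -233. ]), array([31.5, 57.9]), 56.0) [ 0.44218338 -0.23211558  0.10918543]
stripe 136 (array([ 440.2, -234.8]), array([ 6.4, 44.5]), 55.4) [ 0.4403274  -0.23463043  0.110164  ]
lid [ 0.44086632 -0.23337116  0.03454371]
yel (array([ 441.2, -100. ]), array([57.9, 32.2]), 52.9)
blue (array([ 567. , -237.4]), array([57.9, 32.3]), 3.1)
turq (array([ 578.6, -123.6]), array([31.9, 58. ]), 23.4)
```

carry_out:
  steps: [-0.06,-0.92,0.76,0,0,0,0.5,-0.06,-0.92,0.76,0,0,0,0.5]

```text
time: 1.95
tool_pos: [0.472, 0.0111, 0.3251]
tcp_rot: [3.141, -0.009, -0.001]
contact_force: [0.7, -0.7, -0.7]
width: 0.857
grip_force: 0.0
```

carry_out:
  steps: [-0.06,-0.92,0.76,0,0,0.04,0.5,-0.06,-0.92,0.76,0,0,0.04,0.5,-0.06,-0.92,0.76,0,0,0.04,0.5,-0.06,-0.92,0.76,0,0,0.04,0.5]

```text
time: 2.45
tool_pos: [0.4673, 0.1027, 0.2505]
tcp_rot: [3.116, -0.397, -0.0]
contact_force: [-0.4, -0.8, 0.2]
width: 0.507
grip_force: 0.0
```

```bash
cat > m2.py <<'E'
from meas import *
import sys
im,W,K,M,t=cap("wrist"); save(sys.argv[1]+".png",im); np.savez(sys.argv[1]+".npz",im=im,W=W)
H=cv2.cvtColor(im,cv2.COLOR_RGB2HSV); h,s,v=[H[...,i].astype(int) for i in range(3)]
c=np.array([.5591,.1119])
P=W[sel(im,W,c,.06,.077,.084)]
hull=cv2.convexHull((P[:,:2]*1000).astype(np.float32)); f=circ(hull[:,0]/1000,.05); print("collar",f.round(4)); c=f[:2]
a=np.degrees(np.arctan2(P[:,1]-c[1],P[:,0]-c[0])); rad=np.hypot(P[:,0]-c[0],P[:,1]-c[1])
a=np.sort(a[(rad>.036)&(rad<.048)]%360); d=np.diff(np.r_[a,a[0]+360]); i=np.argsort(d)[-2:]; print("gaps",[(a[k].round(1),(a[k]+d[k]).round(1),(a[k]+d[k]/2).round(1)) for k in i])
deck=sel(im,W,c,.2,.036,.046)&(h>100)&(h<125)&(s>120); print("deck",rect(W[deck]))
psi=np.radians(-14.3); ux=np.array([np.cos(psi),np.sin(psi)]); uy=np.array([-ux[1],ux[0]])
m=(h<14)&(s>150)&(v>120)&sel(im,W,c-.088*ux,.08,.074,.084); q=np.r_[rect(W[m])[0]]/1000-c; print("grip",rect(W[m]),"in grinder",q@ux,q@uy)
gm=(h>45)&(h<85)&(s>100)
m=gm&sel(im,W,c-.111*ux,.07,.03,.06); q=W[m][:,:2]-c; print("ptr",m.sum(),"x",(q@ux).min(),(q@ux).max(),"y",(q@uy).min(),(q@uy).max(),"med",np.median(q@uy),"z",np.percentile(W[m][:,2],[5,50,95]))
E
python3 m2.py w2; python3 -c "
from h import *
print(pose()[0]);R_=pose()[1];print(R_.as_matrix().round(3))"
```

```text
collar [0.5591 0.1118 0.0496]
gaps [(np.float64(326.7), np.float64(363.6), np.float64(345.2)), (np.float64(146.9), np.float64(184.2), np.float64(165.5))]
deck (array([529.5, 118.4]), array([123.4, 176.6]), 75.5)
grip (array([467.4, 106. ]), array([14.2, 22. ]), 75.1) in grinder -0.08739044070035655 -0.028222562989542725
ptr 100 x -0.11804267658479423 -0.08911213507919383 y -0.010128373497843322 0.003433005171404982 med -0.003363261960221064 z [0.04186479 0.04952583 0.05088477]
[0.46786684 0.10249257 0.25113748]
[[ 0.968 -0.252  0.001]
 [-0.252 -0.968 -0.001]
 [ 0.002  0.    -1.   ]]
```

View pics/w2.png

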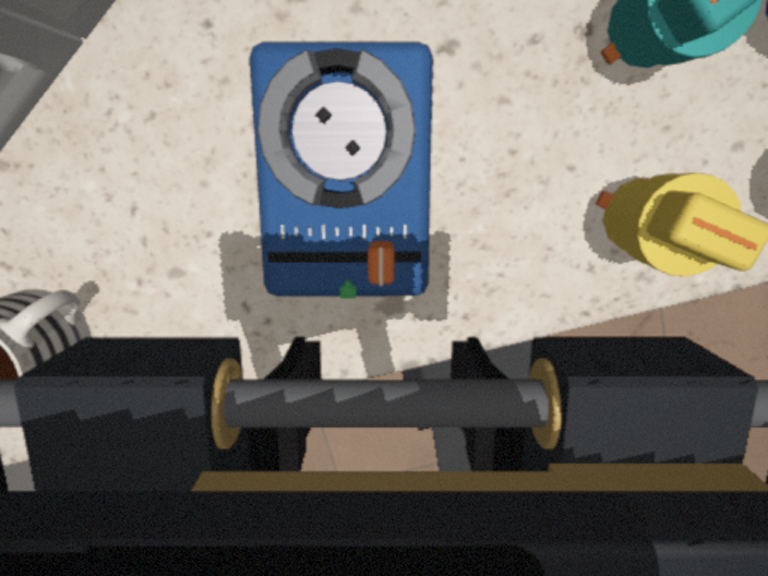

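The w2 view shows the grip at (381,262) and the pointer at (348,289), about 25 mm apart along the track. The gaps at (338,62) and (338,197) give a yaw of -14.6°. Now lower onto the grip and grasp it.

carry_out:
  steps: [0,-0.034,0.98,0,0,0,0.5,0,-0.034,0.98,0,0,0,0.5]

```text
time: 2.75
tool_pos: [0.4685, 0.1057, 0.1521]
tcp_rot: [3.116, -0.4, 0.002]
contact_force: [-0.2, -0.6, -0.6]
width: 0.497
grip_force: 0.0
```

carry_out:
  steps: [0,0,0.6,0,0,0,0.5,0,0,0.96,0,0,0,0.5,0,0,0.96,0,0,0,0.5,0,0,0.96,0,0,0,0.1,0,0,0.96,0,0,0,0.1,0,0,0.96,0,0,0,0.1]
  grip_force: 10

```text
time: 3.5
tool_pos: [0.4689, 0.1075, 0.058]
tcp_rot: [-3.116, 0.396, -0.005]
contact_force: [0.7, -0.2, -1.0]
width: 0.248
grip_force: 0.2
```

carry_out:
  steps: [0,0,0,0,0,0,0.1,0,0,0,0,0,0,0.1,0,-0.06,0,0,0,0,0.1,0,-0.12,0,0,0,0,0.1,0,-0.18,0,0,0,0,0.1,0,-0.235,0,0,0,0,0.1,0,-0.235,0,0,0,0,0.1,0,-0.235,0,0,0,0,0.1]

```text
time: 4.5
tool_pos: [0.4747, 0.1309, 0.0578]
tcp_rot: [-3.116, 0.396, -0.005]
contact_force: [-0.0, 2.0, 6.1]
width: 0.204
grip_force: 10.0
```

```bash
python3 m2.py w3
```

```text
collar [0.5581 0.1117 0.0493]
gaps [(np.float64(146.7), np.float64(184.3), np.float64(165.5)), (np.float64(291.7), np.float64(399.5), np.float64(345.6))]
deck (array([527.6, 118.9]), array([123. , 127.9]), 75.5)
grip (array([481.8, 129.3]), array([14.6,  6.9]), 75.3) in grinder -0.07827659154004755 -0.0017957078363343424
ptr 25 x -0.11637311205225279 -0.08651888532336019 y -0.023636137763283247 0.023028316375271918 med -0.0043929317474524 z [0.04398284 0.04979143 0.05077239]
```

View pics/w3.png

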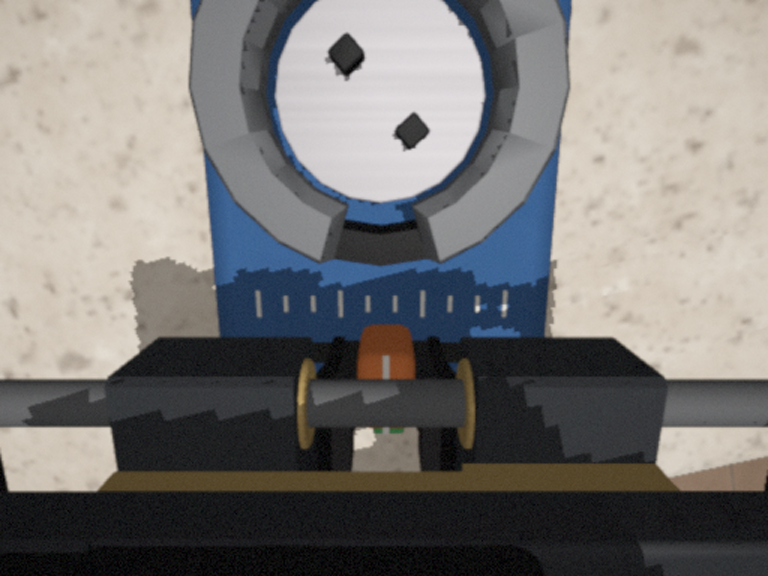

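The w3 view shows the grip at (386,350) and the pointer behind it at (388,431), which looks level. Release, rise and verify.

carry_out:
  steps: [0,0,0,0,0,0,0.5,0,0,0,0,0,0,0.5,0,0,-0.5,0,0,0,0.6,0,0,-1,0,0,0,1]

```text
time: 5.05
tool_pos: [0.4728, 0.1302, 0.1567]
tcp_rot: [3.116, -0.396, -0.005]
contact_force: [0.9, -0.1, 0.3]
width: 0.577
grip_force: 0.0
```

carry_out:
  steps: [0,0.2,-0.9,0,0,0,1,0,0.2,-0.9,0,0,0,1,0,0.2,-0.9,0,0,0,1]

```text
time: 5.42
tool_pos: [0.47, 0.1106, 0.2488]
tcp_rot: [-3.116, 0.397, -0.009]
contact_force: [0.7, -0.9, 0.1]
width: 0.92
grip_force: 0.0
```

```bash
python3 m2.py w4
python3 - <<'E'
from h import *
# align tool y across the cup bar's flat sides (bar long axis at 90-34=... rect angle)
for yw in (56,-34): 
    print(yw); go([.4411,-.2332,.25],np.radians(yw))
E
```

```text
collar [0.5591 0.1118 0.0495]
gaps [(np.float64(326.7), np.float64(363.6), np.float64(345.2)), (np.float64(147.6), np.float64(184.5), np.float64(166.0))]
deck (array([529.9, 118.3]), array([123.1, 177.3]), 75.6)
grip (array([473.6, 131.6]), array([11.2, 19. ]), 74.7) in grinder -0.08778911897272207 -0.0019174405562676423
ptr 80 x -0.11688635630287592 -0.08634019971611323 y -0.046994634428722544 0.0031283774566628814 med -0.0030182006020428313 z [0.0470103  0.04975557 0.051159  ]
56
shift [ 0.5949  3.3997 -0.0301] turn [-0.0001 -0.0002  0.0541] dyaw -0.34
-34
shift [ 0.5949  3.3997 -0.0301] turn [ 1.000e-04 -3.000e-04 -1.959e-01] dyaw 1.231
```

Levels agree within about 1.2 mm. Next I move to the cup, turning the wrist the other way round (-0.446) so that the later clockwise quarter turn stays in the last joint's range.

carry_out:
  steps: [0.15,0.85,0,0,0,0,1,0.15,0.85,0,0,0,0,1]

```text
time: 5.72
tool_pos: [0.4604, 0.0237, 0.2445]
tcp_rot: [3.116, -0.397, -0.007]
contact_force: [-0.4, 0.9, 0.3]
width: 0.992
grip_force: 0.0
```

carry_out:
  steps: [0.15,0.85,0,0,0,0,1,0.15,0.85,0,0,0,0,1]

```text
time: 5.98
tool_pos: [0.4539, -0.063, 0.2445]
tcp_rot: [-3.115, 0.4, 0.007]
contact_force: [-0.7, 0.4, 0.5]
width: 0.999
grip_force: 0.0
```

carry_out:
  steps: [0.15,0.85,0,0,0,0,1,0.15,0.85,0,0,0,0,1]

```text
time: 6.22
tool_pos: [0.4475, -0.1493, 0.2444]
tcp_rot: [-3.115, 0.4, 0.005]
contact_force: [-0.3, 0.5, -0.2]
width: 0.999
grip_force: 0.0
```

carry_out:
  steps: [0.15,0.85,0,0,0,-0.446,0.7,0.15,0.85,0,0,0,-0.446,0.7,0.15,0.85,0,0,0,-0.446,0.7,0.15,0.85,0,0,0,-0.446,0.7,0.15,0.85,0,0,0,-0.446,0.7,0.15,0.85,0,0,0,-0.446,0.7,0.15,0.85,0,0,0,-0.446,0.7,0.15,0.85,0,0,0,-0.446,0.7,0.15,0.85,0,0,0,-0.446,0.7,0.15,0.85,0,0,0,-0.446,0.7,0.15,0.85,0,0,0,-0.446,0.7,0.15,0.85,0,0,0,-0.446,0.7,0.15,0.85,0,0,0,-0.446,0.7,0.15,0.85,0,0,0,-0.446,0.7,0.15,0.85,0,0,0,-0.446,0.7,0.15,0.85,0,0,0,-0.446,0.7,0.15,0.85,0,0,0,-0.446,0.7,0.15,0.85,0,0,0,-0.446,0.7]

```text
time: 8.48
tool_pos: [0.4415, -0.2331, 0.2461]
tcp_rot: [-0.918, -3.003, -0.001]
contact_force: [-0.1, -0.3, 0.9]
width: 0.702
grip_force: 0.0
```

```bash
cat > m3.py <<'E'
from meas import *
im,W,K,M,t=cap("wrist"); save("w5.png",im); np.savez("w5.npz",im=im,W=W)
H=cv2.cvtColor(im,cv2.COLOR_RGB2HSV); h,s,v=[H[...,i].astype(int) for i in range(3)]
b=sel(im,W,[.441,-.233],.05,.104,.116); P=W[b]; print("bar",rect(P),P.mean(0))
m=b&(h<16)&(s>120)&(v>100); print("stripe",rect(W[m]))
m=sel(im,W,[.441,-.233],.06,.068,.08); print("lid",circ(cv2.convexHull(W[m][:,:2].astype(np.float32)*1000)[:,0]/1000,.035))
print(readout.get_obs()["q"].round(3),pose()[0],readout.get_obs()["time"]); go([.4411,-.2332,.078],np.radians(56))
E
python3 m3.py
```

```text
bar (array([ 439.5, -234.2]), array([31.9, 56.8]), 56.5) [ 0.43866844 -0.23373515  0.10940888]
stripe (array([ 441.2, -235. ]), array([ 5.5, 44.5]), 55.8)
lid [ 0.43965588 -0.23455549  0.03453289]
[-0.71   0.328  1.713  0.     1.101 -1.688] [ 0.44158189 -0.23314383  0.24623079] 8.525
shift [ 0.0026 -0.0033  1.6823] turn [ 0.     -0.0001  0.    ] dyaw -0.0
```

carry_out:
  steps: [0.005,-0.014,0.9,0,0,0,0.7,0.005,-0.014,0.9,0,0,0,0.7]

```text
time: 8.78
tool_pos: [0.4393, -0.2332, 0.1545]
tcp_rot: [-0.917, -3.002, -0.002]
contact_force: [-0.4, 0.7, -0.0]
width: 0.7
grip_force: 0.0
```

carry_out:
  steps: [0,0,0.4,0,0,0,0.7,0,0,0.78,0,0,0,0.7,0,0,0.78,0,0,0,0.7,0,0,0.78,0,0,0,0.5,0,0,0.78,0,0,0,0.3,0,0,0.78,0,0,0,0.2,0,0,0.78,0,0,0,0.2,0,0,0.78,0,0,0,0.2]
  grip_force: 35

```text
time: 9.78
tool_pos: [0.4407, -0.2343, 0.0789]
tcp_rot: [0.917, 3.004, -0.0]
contact_force: [0.7, -0.1, 2.4]
width: 0.364
grip_force: 35.0
```

carry_out:
  steps: [0,0,-0.3,0,0,0,0.2,0,0,-0.8,0,0,0,0.2,0,0,-0.8,0,0,0,0.2]

```text
time: 10.15
tool_pos: [0.4424, -0.2357, 0.1614]
tcp_rot: [0.914, 2.998, -0.005]
contact_force: [0.6, -0.1, -2.9]
width: 0.363
grip_force: 35.0
```

carry_out:
  steps: [0,0,-0.4,0,0,0,0.2,0,0,-0.8,0,0,0,0.2]

```text
time: 10.4
tool_pos: [0.4392, -0.2331, 0.2375]
tcp_rot: [-0.916, -3.001, -0.003]
contact_force: [0.9, -0.0, -1.9]
width: 0.366
grip_force: 35.0
```

carry_out:
  steps: [0.12,0.44,0,0,0,0,0.2,0.24,0.88,0,0,0,0,0.2]

```text
time: 10.65
tool_pos: [0.4691, -0.1468, 0.2375]
tcp_rot: [-0.919, -3.002, -0.001]
contact_force: [0.1, -0.4, -2.2]
width: 0.366
grip_force: 35.0
```

carry_out:
  steps: [0.12,0.44,0,0,0,0,0.2,0.24,0.88,0,0,0,0,0.2]

```text
time: 10.9
tool_pos: [0.498, -0.0596, 0.2368]
tcp_rot: [-0.916, -3.001, -0.0]
contact_force: [0.7, -0.8, -3.4]
width: 0.368
grip_force: 35.0
```

carry_out:
  steps: [0.12,0.44,0,0,0,0,0.2,0.24,0.88,0,0,0,0,0.2]

```text
time: 11.15
tool_pos: [0.5272, 0.0267, 0.2365]
tcp_rot: [-0.916, -3.001, 0.001]
contact_force: [0.5, -0.1, -2.4]
width: 0.363
grip_force: 35.0
```

carry_out:
  steps: [0.12,0.44,0,0,0,-0.027,0.2,0.24,0.88,0,0,0,-0.054,0.2,0.24,0.88,0,0,0,-0.054,0.2,0.24,0.88,0,0,0,-0.054,0.2,0.24,0.88,0,0,0,-0.054,0.2]

```text
time: 11.78
tool_pos: [0.5565, 0.1104, 0.2377]
tcp_rot: [-0.399, -3.114, 0.001]
contact_force: [-0.6, 0.2, -1.5]
width: 0.365
grip_force: 35.0
```

```bash
cat > m4.py <<'E'
from meas import *
p,Rt=pose(); o=readout.get_obs(); print(o["q"].round(3),o["time"],o["contact_force"],o["width"],p)
for n in ("wrist","side","scene"):
    im,W,K,M,t=cap(n); np.savez("x_"+n+".npz",im=im,W=W)
    if n=="wrist": save("w6.png",im)
    # lid ring relative to tcp: lid top ~3 mm below TCP
    m=sel(im,W,p,.05,p[2]-.008,p[2]+.004); Q=W[m]
    if len(Q)>20: print(n,len(Q),"lid",circ(cv2.convexHull(Q[:,:2].astype(np.float32)*1000)[:,0]/1000,.035))
go([.5591,.1118,p[2]],np.radians(75.4))
E
python3 m4.py
```

```text
[-1.000e-03  4.330e-01  1.561e+00 -0.000e+00  1.150e+00 -1.317e+00] 11.775 [-0.57744485  0.21387831 -1.5354182 ] 0.3648767615281563 [0.55653776 0.11042655 0.23772474]
wrist 2917 lid [0.55600808 0.11054833 0.03454004]
side 96 lid [0.55542947 0.1105934  0.03364314]
scene 87 lid [0.55545878 0.10865983 0.0333881 ]
shift [-0.0161  0.0178  0.0074] turn [-0.     -0.0001  0.    ] dyaw -0.0
```

View pics/w6.png

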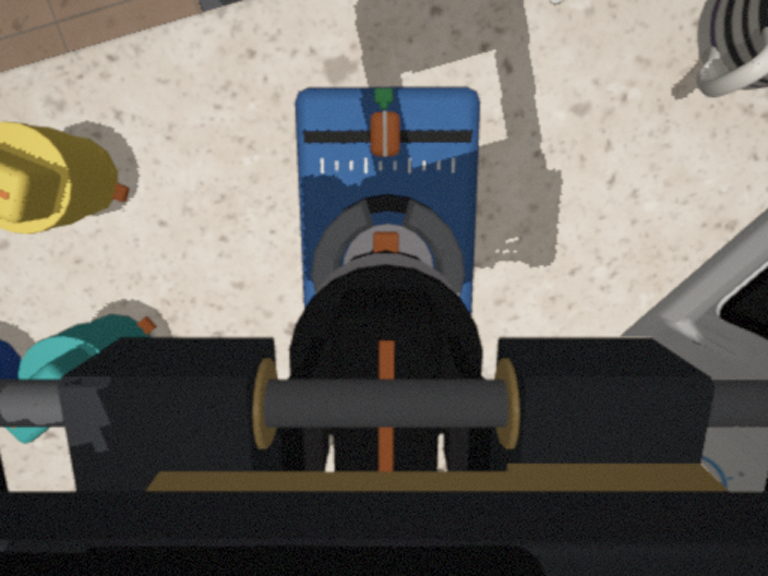

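The w6 view shows the lug at (386,243) lined up with the gap at (388,200), and the grip at (385,135) level with the pointer at (384,97). Centre it and go down.

carry_out:
  steps: [-0.014,0.015,0.4,0,0,0,0.2,-0.014,0.015,0.7,0,0,0,0.2,-0.014,0.015,0.7,0,0,0,0.2,-0.014,0.015,0.7,0,0,0,0.2]

```text
time: 12.42
tool_pos: [0.5601, 0.1123, 0.1697]
tcp_rot: [0.397, 3.114, 0.0]
contact_force: [0.3, -0.2, -1.6]
width: 0.364
grip_force: 35.0
```

carry_out:
  steps: [0,0,0.05,0,0,0,0.2,0,0,0.1,0,0,0,0.2,0,0,0.15,0,0,0,0.2,0,0,0.2,0,0,0,0.2,0,0,0.24,0,0,0,0.2,0,0,0.24,0,0,0,0.2]

```text
time: 13.18
tool_pos: [0.5587, 0.1126, 0.1441]
tcp_rot: [-0.396, -3.116, 0.0]
contact_force: [0.7, 0.4, -2.4]
width: 0.362
grip_force: 35.0
```

Run:
```python
from h import *
p,Rt=pose(); o=readout.get_obs(); print(o["contact_force"],o["torque"],p,o["width"]); go([.5588,.1115,p[2]],np.radians(75.4))
```

```text
[ 0.67838908  0.39781161 -2.39886186] [ 0.05280401 -0.15883518 -0.04126298] [0.55872816 0.11259568 0.14405272] 0.3622837587982631
shift [-0.0034 -0.0104 -0.    ] turn [-0.     -0.0002  0.0003] dyaw -0.002
```

carry_out:
  steps: [0,-0.005,0.03,0,0,0,0.2,0,-0.005,0.06,0,0,0,0.2,0,-0.005,0.09,0,0,0,0.2,0,-0.005,0.12,0,0,0,0.2,0,-0.005,0.135,0,0,0,0.2,0,-0.005,0.135,0,0,0,0.2,0,-0.005,0.135,0,0,0,0.2]

```text
time: 14.05
tool_pos: [0.5592, 0.1121, 0.1313]
tcp_rot: [0.396, 3.116, 0.0]
contact_force: [-0.7, 0.2, 3.2]
width: 0.361
grip_force: 35.0
```

carry_out:
  steps: [0,0,0.01,0,0,0.02,0.2,0,0,0.01,0,0,0.04,0.2,0,0,0.01,0,0,0.06,0.2,0,0,0.01,0,0,0.08,0.2,0,0,0.01,0,0,0.1,0.2,0,0,0.01,0,0,0.12,0.2,0,0,0.01,0,0,0.12,0.2]

```text
time: 14.92
tool_pos: [0.5601, 0.1119, 0.1305]
tcp_rot: [1.512, 2.751, 0.001]
contact_force: [0.4, -0.1, 3.7]
width: 0.363
grip_force: 35.0
```

Run:
```python
from h import *
p,Rt=pose(); o=readout.get_obs(); print(o["contact_force"],o["torque"],p,o["width"],o["q"].round(2)); go([.5588,.1115,p[2]],np.radians(-14.6))
```

```text
[ 0.42288575 -0.0728904   3.68187181] [-0.19384376 -0.37620442  0.11753686] [0.56005191 0.11190126 0.13053236] 0.3626117115459048 [ 0.    0.58  1.66 -0.    0.91 -0.56]
shift [ 0.0033 -0.0127 -0.    ] turn [4.000e-04 1.000e-04 1.306e-01] dyaw -0.821
```

carry_out:
  steps: [0,0,0,0,0,0.02,0.2,0,0,0,0,0,0.04,0.2,0,0,0,0,0,0.06,0.2,0,0,0,0,0,0.08,0.2,0,0,0,0,0,0.1,0.2,0,0,0,0,0,0.115,0.2,0,0,0,0,0,0.126,0.2,0,0,0,0,0,0.126,0.2,0,0,0,0,0,0.126,0.2,0,0,0,0,0,0.126,0.2]

```text
time: 16.18
tool_pos: [0.5603, 0.1116, 0.1305]
tcp_rot: [2.456, 1.955, 0.003]
contact_force: [3.3, -3.9, 3.0]
width: 0.364
grip_force: 35.0
```

Run:
```python
from meas import *
p,Rt=pose(); o=readout.get_obs(); print(o["contact_force"],o["torque"],p,o["width"],o["time"]); go([.5588,.1115,p[2]],np.radians(-14.6))
im,W,*_=cap("wrist"); save("w7.png",im)
H=cv2.cvtColor(im,cv2.COLOR_RGB2HSV); h,s,v=[H[...,i].astype(int) for i in range(3)]
m=(h<16)&(s>120)&(v>90)&sel(im,W,p,.04,p[2]+.02,p[2]+.05); print(rect(W[m]),W[m][:,2].mean())
im,W,*_=cap("side"); H=cv2.cvtColor(im,cv2.COLOR_RGB2HSV); h,s,v=[H[...,i].astype(int) for i in range(3)]
m=(h>3)&(h<14)&(s>190)&(v>130)&sel(im,W,[.474,.13],.04,.03,.09); print("grip",W[m].mean(0)); m=(h>50)&(h<80)&(s>120)&sel(im,W,[.45,.135],.04,.03,.06); print("ptr",W[m].mean(0))
```

```text
[ 3.26324181 -3.90656796  3.03319726] [-0.84743729 -1.01343122  0.20853374] [0.56033043 0.11162528 0.13047124] 0.36355098768022115 16.175
shift [-0.0047 -0.0146 -0.    ] turn [0.0005 0.     0.0045] dyaw -0.029
(array([559.8, 113. ]), array([41. ,  3.8]), 76.9) 0.16201902513630054
grip [0.46496929 0.13482873 0.06666159]
ptr [0.44730594 0.13727069 0.049     ]
```

View pics/w7.png

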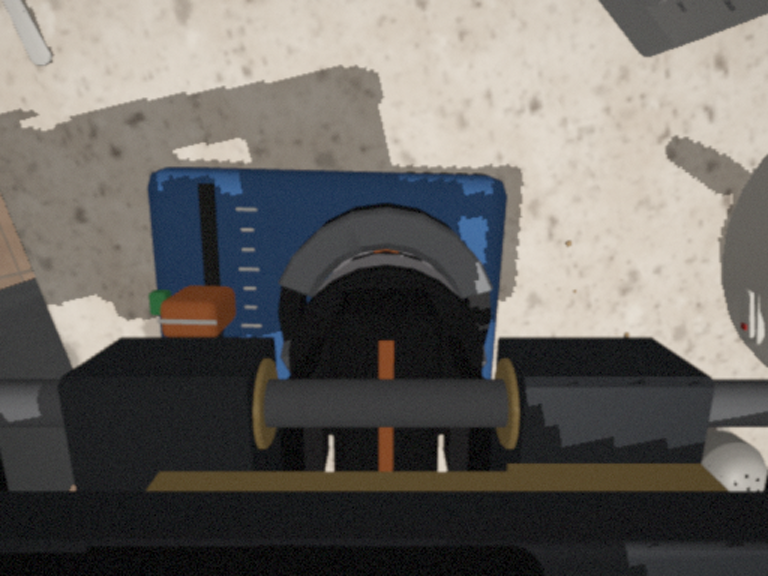

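The w7 view shows the bar stripe at (386,405) square to the gaps, with a lug under the rim at (386,250). The return-spring torque reads 0.21 N m, the same as at the stop. Handing in while holding.

```bash
python3 -c "
from plant import order
print(order.job_done())"
```

```text
the job is handed in; nothing more can be done
None
```

The job is handed in, but no verdict came back: the speed grip was last measured about 1 mm from level with the pointer, and the cup is pressed in, within about 0.03 rad of the full quarter turn clockwise, and still held with 35 N.

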